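# Reset the breakers and restart the bench power unit

### The arm

A 6-joint arm with a two-finger parallel gripper is mounted at the origin on the work surface. World frame = base frame: x ahead of the robot, y to its left, z up, the work surface at z = 0. Lengths are in m, angles in rad, forces in N, time in s.
With the tool pointing down it reaches from about 0.25 to 0.775 m from the base axis. Payload 4 kg.
Tool frame: the origin (TCP) lies between the finger pads; the fingertips stand 25 mm ahead of it and the grasp point (between the pads) lies 6 mm ahead of it (robot.tip_reach is the z of the fingertips in the tool frame, in m); z points along the fingers, y is the line along which they close (so a half turn about z gives the same grasp; the last joint's range is limited). The gripper opens to 94 mm and grips with 3 to 60 N. Pads are 16 mm wide; open, the fingers measure 119 mm over their backs; the gripper's body (75 mm by 177 mm) begins 78 mm behind the grasp point.
Start: joints at [1.192, 0.087, 1.371, -0, 1.684, -0.103], TCP at [0.15, 0.529, 0.231] pointing down, gripper open.
Joint ranges: [-3.1, 3.1], [-0.76, 2.03], [0.27, 2.55], [-1.08, 4.22], [0.17, 2.65], [-2.57, 2.57]. Speed limits (rad/s): [2.79, 2.79, 3.14, 3.14, 3.14, 3.14].

### API

Orientations are given as [roll, pitch, yaw] about the fixed x, y, z axes, in that order (R = Rz(yaw) Ry(pitch) Rx(roll)).
In Python, from bench import robot gives the robot as it stands. The module is installed in compiled form; this text tells all that it offers.
- The arm moves only by the shell command python3 -m handwheel 'ROWS'. ROWS is JSON, a list of rows, each a list of 3 entries, a list of its own where there are three numbers: the turn, a rotation vector about the world's x, y, z in units of 90 degrees (1.0 is 90 degrees), then the shift along the world's x, y, z in units of 0.05 m (1.0 is 0.05 m), then the closure, from 0 (fully open) to 1 (shut). A call has 1 to 5 rows; each row shifts and turns the commanded pose from where the row before left it; what a row does not reach is not made up. A row lasts 1/10 s, in which the tool goes at most 50 mm and 8.59 degrees, less where a joint would pass 70% of its speed; a pose out of reach is approached as far as the arm can. A call with a number of a shift or a turn outside -1 to 1 is refused whole. A call with a gripper value outside its range is refused whole. The fingers move at their own pace and stop on an object; the grip force is fixed at half the most. Time passes only in rows, so rows that do not move let the fingers close. It gives the time, the measured TCP pose, the force, the opening and the grip force at its end, in the units of the state.
- robot.get_obs(): the state, without advancing time (a new reading comes with each control period).
- robot.snapshot(name): name is "scene" or "top"; returns (picture, depth): 400x640x3 uint8, red, green, blue; 400x640 float32, m along the optical axis (not along the pixel's ray), 0 where there is no reading.
- robot.calibration(name): a dict with "mtx" (3x3 intrinsics, pixels), "extrinsics" (4x4, takes a point from camera to world coordinates). Camera axes: x right, y down, z forward; pixel columns grow to the right and rows downward; lengths in m; the calibration is good to about 2 mm. A picture is of the moment at which its call begins. calibration takes no time and is no camera call.
- robot.close_job(): hands the job in; it is judged then, once.
Trained networks look in the newest picture that a camera, given by its name, has taken for a name from the list of things; names that differ only in an ending like _2 or _b are one class to them, and where a whole thing is asked for, a point or a joint stands for the part that bears it (a point fixed in the world has none). Each returns a list of dicts, best first, with "p" (0 to 1); they miss things now and then, are a little off and sometimes report something else, mostly with a low value. They report only what shows in the picture. A call takes as long as a camera call. They do not tell look-alikes from the thing itself.
- robot.boxes_of(query, camera): "bbox" ([left, top, right, bottom] in pixels, round what is visible of it).
The state is a dict: "time": time; "joint_positions": joint angles; "qvel": joint speeds; "joint_torque": joint torques, N m; "tool_pos": TCP position; "ee_rot": TCP orientation; "wrist_force": force on the tool from outside, world axes, zero at the start; "wrist_torque": the same for the moment, N m; "width": finger opening in m; "finger_force": force on a finger pad.
Only numpy, scipy, OpenCV 4.12 (cv2) and the standard library are available. Lean on these libraries where they do the work, as an engineer would, in place of code of your own. Each camera call takes 0.05 s, during which the arm holds its last target. There are 200 camera calls.

### The job

The bench power unit in the clean room has tripped: its three push-to-reset breakers have popped up. With closed fingertips push each one gently back in, first the square cap, then the round one, then the oblong one, then lightly press the key on the small start box beside the unit and let it spring back. Only touch and press: nothing is to be picked up, and the start box and the things standing around stay where they are.

Things in the scene. Friction and masses are not known exactly. Their poses are not given: they have to be found in the camera images.
- unit: The bench power unit: a fixed flat grey case 250 mm (x) by 290 mm (y) by 60 mm high with an aluminium top plate, rigid. Origin at the centre of its underside, z up, x across its short side. The three breakers stand on its top in three places that change from run to run; their x and y axes are parallel to the unit's
- square_top (a point): Centre of the top face of the square breaker cap, black plastic, 34 x 34 mm. The point moves with the cap. Popped out, it is about 84 mm above the table: the cap stands 20 mm out of a 4 mm steel collar (44 x 44 mm) on the unit's top. z up
- round_top (a point): Centre of the top face of the round breaker cap, black plastic, 34 mm diameter, otherwise like the square one (collar 44 mm diameter)
- oblong_top (a point): Centre of the top face of the oblong breaker cap, black plastic, 16 mm (unit's x) by 56 mm (unit's y), otherwise like the square one (collar 26 x 66 mm)
- square_cap (a joint): Travel of the square cap in m: 0 fully popped out, 0.014 fully in (hard stop, cap still 6 mm out of its collar), straight down. No spring: it slides with about 2.5 N of friction plus 25 N per m/s and stays where it is left. It starts at 0 to 0.0015. From 0.007 on the breaker counts as in
- round_cap (a joint): Travel of the round cap, as for the square cap
- oblong_cap (a joint): Travel of the oblong cap, as for the square cap
- start_box: The start box: a loose grey plastic box 100 x 100 mm, 50 mm high, 0.8 kg, left or right of the unit, with one round key in the middle of its top. Origin at the centre of its underside, z up
- key_top (a point): Centre of the top face of the start key, black plastic, 32 mm diameter, in a 42 mm steel collar 3 mm high. The point moves with the key; at rest it is 66 mm above the table
- start_key (a joint): Travel of the start key in m: 0 at rest, 0.010 fully down (hard stop, 3 mm left above the collar). Spring: about 1 N at the start, 3.7 N at 3 mm, 10 N fully down; it springs back. From 0.003 on it counts as pressed
- carrier: Bystander: a loose clear box of wafers with black base, grey lid and black top handle, 110 x 110 mm, 98 mm high, 0.6 kg, on the other side of the unit from the start box. Origin at the centre of its underside
- jar: Bystander: a small loose jar with white lid, 36 mm diameter, 42 mm high, 0.09 kg, standing on the unit's top near its far +y corner (its top about 102 mm above the table). Origin at the centre of its underside
- driver: Bystander: a small loose screwdriver 110 mm long with a black handle, lying on the unit's top along its -y edge (about along the unit's x). Origin below the middle of its length
Not all that is in view belongs to the job. What is shaped like the start_box but purple or red is not meant.

How it is judged:
By the outcome, as a careful person would: the job done as asked, in the order asked, and still so for the second after the job is handed in, with the robot touching nothing.
It also fails if it takes over 54 s, if anything falls off the work surface, if the arm or the gripper's body presses on something with over 40 N, if the wrist force passes 120 N, or if a joint passes its speed limit or range.

## Working session

There is one attempt and no reset: what is moved stays moved. The work goes in short steps, Python scripts to look and compute and a shell command to move; the robot and the scene stay as the last step left them, time stands still between calls to the robot, and variables do not carry over. Pictures are saved under pics/ and viewed, at most 10 in all, crops included, and the job is handed in when it is done.

```bash
mkdir -p pics
cat > h.py <<'E'
import numpy as np, cv2
from bench import robot
def world(name, d, u, v):
    c=robot.calibration(name);K=np.array(c["mtx"]);T=np.array(c["extrinsics"])
    p=np.stack([(u-K[0,2])/K[0,0]*d,(v-K[1,2])/K[1,1]*d,d,np.ones_like(d)],-1)
    return (p@T.T)[...,:3]
def cloud(name):
    im,d=robot.snapshot(name); v,u=np.mgrid[:d.shape[0],:d.shape[1]].astype(float)
    return im,d,world(name,d.astype(float),u,v)
E
python3 - <<'E'
from h import *
for n in ("scene","top"):
    im,d,W=cloud(n); cv2.imwrite(f"pics/{n}0.png",im[...,::-1]); np.save(f"{n}0.npy",W)
    for q in ("unit","square_top","round_top","oblong_top","start_box","key_top","carrier","jar","driver"):
        for b in robot.boxes_of(q,n)[:4]:
            l,t,r,bo=b["bbox"]; u,v=int((l+r)/2),int((t+bo)/2)
            print(n,q,round(b["p"],2),np.round(b["bbox"]),np.round(W[v,u],3))
print(robot.get_obs())
E
```

```text
scene unit 0.86 [204. 202. 378. 354.] [ 0.62  -0.067  0.056]
scene square_top 0.66 [294. 260. 319. 283.] [ 0.643 -0.043  0.086]
scene round_top 0.51 [243. 246. 256. 261.] [ 0.531 -0.118  0.082]
scene oblong_top 0.6 [292. 218. 312. 240.] [0.535 0.017 0.081]
scene start_box 0.98 [349. 153. 396. 194.] [0.462 0.281 0.055]
scene start_box 0.9 [319. 121. 363. 156.] [0.296 0.304 0.05 ]
scene start_box 0.85 [278. 153. 315. 191.] [0.341 0.124 0.053]
scene start_box 0.71 [410. 179. 454. 229.] [0.626 0.337 0.052]
scene key_top 0.65 [338. 122. 347. 131.] [0.274 0.323 0.069]
scene key_top 0.63 [365. 160. 382. 168.] [0.448 0.294 0.07 ]
scene key_top 0.59 [426. 188. 440. 200.] [0.609 0.35  0.065]
scene key_top 0.5 [242. 279. 280. 319.] [ 0.643 -0.153  0.076]
scene carrier 0.58 [115. 245. 182. 320.] [ 0.476 -0.329  0.078]
scene carrier 0.56 [347. 246. 363. 271.] [0.678 0.055 0.096]
scene jar 0.58 [345. 246. 361. 272.] [0.678 0.052 0.098]
scene driver 0.61 [242. 279. 279. 320.] [ 0.643 -0.155  0.077]
top unit 0.8 [308. 126. 410. 213.] [ 0.579 -0.047  0.058]
top square_top 0.72 [351. 141. 363. 154.] [
[... 821 characters left out ...]
 'joint_positions': array([ 1.19190312e+00,  8.71632961e-02,  1.37069218e+00,  3.71849787e-05,
        1.68358778e+00, -1.03089072e-01]), 'qvel': array([-4.45841060e-04,  4.63820498e-04,  4.95746126e-04, -2.00020064e-05,
        9.98640537e-05,  6.24729663e-04]), 'joint_torque': array([ 2.68787138e-03, -3.40056574e+01, -3.02607071e+01,  7.20243179e-02,
        2.36721989e-02,  7.03588739e-06]), 'tool_pos': array([0.14977139, 0.52923723, 0.23052993]), 'ee_rot': array([ 3.14144025e+00, -2.13777676e-05,  2.86579271e+00]), 'wrist_force': array([-0.40376654, -0.12200631, -0.44324971]), 'wrist_torque': array([ 0.00880889,  0.01641293, -0.05966176]), 'finger_force': 0.0, 'width': 0.093997054509828}
```

View pics/top0.png

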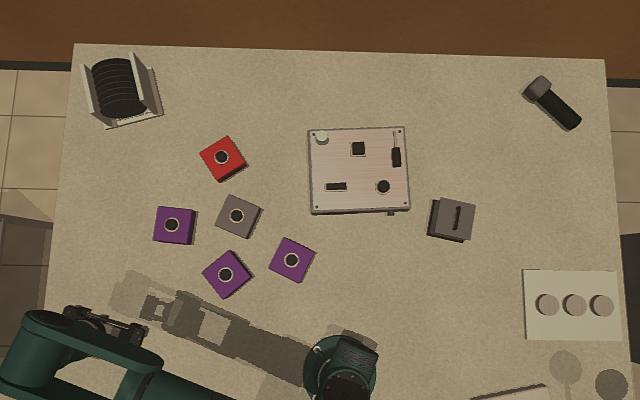

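View pics/scene0.png

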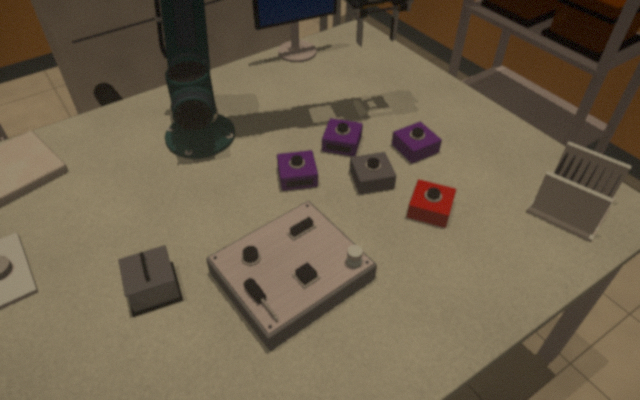

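The top view shows five look-alike boxes: red (222,157), purple (175,225), (227,274) and (292,260), and one grey (238,216). Only the grey one fits "grey plastic". The caps are square at (358,148), round at (383,187) and oblong at (336,186). The jar is at (321,138), the driver at (396,150). I'll refine these and check the grey box in a crop.

Run:
```python
from h import *
B={"top":{"sq":(346,136,368,159),"ro":(373,177,393,198),"ob":(321,175,351,195),"key":(226,206,249,227)},
"scene":{"sq":(289,255,324,288),"ro":(238,241,261,266),"ob":(287,213,317,245),"key":(361,152,386,174)}}
Z={"sq":.0835,"ro":.0835,"ob":.0835,"key":.066}
for n in B:
    im=cv2.imread(f"pics/{n}0.png"); W=np.load(f"{n}0.npy"); g=im.max(2)
    c=robot.calibration(n);K=np.array(c["mtx"]);T=np.array(c["extrinsics"])
    for k,(l,t,r,b) in B[n].items():
        m=np.zeros(g.shape,bool); m[t:b,l:r]=(g[t:b,l:r]<(60 if n=="top" else 45))
        z=W[...,2]; m&=(z>Z[k]-.006)&(z<Z[k]+.008)
        if m.sum()<5: print(n,k,"few",m.sum(),g[t:b,l:r].min()); continue
        v,u=np.nonzero(m); P=W[m]
        ray=T[:3,:3]@np.linalg.inv(K)@[u.mean(),v.mean(),1]; o=T[:3,3]
        print(n,k,m.sum(),"px",np.round([u.mean(),v.mean()],1),"med",np.round(np.median(P,0),4),"ext",np.round(np.ptp(P,axis=0),3),"ray",np.round(o+ray*(Z[k]-o[2])/ray[2],4))
    # unit top plane
    m=(abs(W[...,2]-.06)<.006)&(W[...,0]>.42)&(W[...,0]<.75)&(abs(W[...,1]+.03)<.18)
    print(n,"unit rect",cv2.minAreaRect(W[m][:,:2].astype(np.float32)),np.median(W[m][:,2]))
im=cv2.imread("pics/top0.png")
a=cv2.resize(im[120:220,300:420],None,fx=5,fy=5,interpolation=2)
b=cv2.resize(im[190:245,205:270],(295,250),interpolation=2)
o=np.zeros((500,800,3),np.uint8); a=cv2.resize(a,(500,417)); o[:417,:500]=a; o[:250,505:800]=b
cv2.imwrite("pics/crop.png",o)
```

```text
top sq 130 px [357.9 147.5] med [ 0.6365 -0.0412  0.0816] ext [0.034 0.035 0.01 ] ray [ 0.6363 -0.0409  0.0835]
top ro 104 px [383.1 185.7] med [ 0.5255 -0.1133  0.0826] ext [0.033 0.029 0.01 ] ray [ 0.526  -0.1134  0.0835]
top ob 105 px [336.  185.5] med [0.5224 0.021  0.0841] ext [0.017 0.052 0.01 ] ray [0.5232 0.021  0.0835]
top key 91 px [236.1 215.2] med [0.4345 0.3026 0.0664] ext [0.029 0.029 0.011] ray [0.4342 0.3024 0.066 ]
top unit rect ((0.5805157423019409, -0.04461175203323364), (0.24994701147079468, 0.2894391715526581), 3.673572301864624) 0.05970565757827462
scene sq 110 px [305.3 273.6] med [ 0.6455 -0.0471  0.0824] ext [0.032 0.031 0.01 ] ray [ 0.6461 -0.0474  0.0835]
scene ro 62 px [249.4 253.8] med [ 0.5349 -0.1195  0.0834] ext [0.029 0.027 0.011] ray [ 0.5344 -0.1188  0.0835]
scene ob 59 px [301.3 226.3] med [0.5314 0.0169 0.0825] ext [0.013 0.049 0.01 ] ray [0.5321 0.0172 0.0835]
scene key 63 px [372.9 162.6] med [0.4407 0.2995 0.0665] ext [0.027 0.027 0.01 ] ray [0.4406 0.3003 0.066 ]
scene unit rect ((0.5839958190917969, -0.04698970913887024), (0.2516877353191376, 0.29023802280426025), 3.879730224609375) 0.060070644732152734
```

View pics/crop.png

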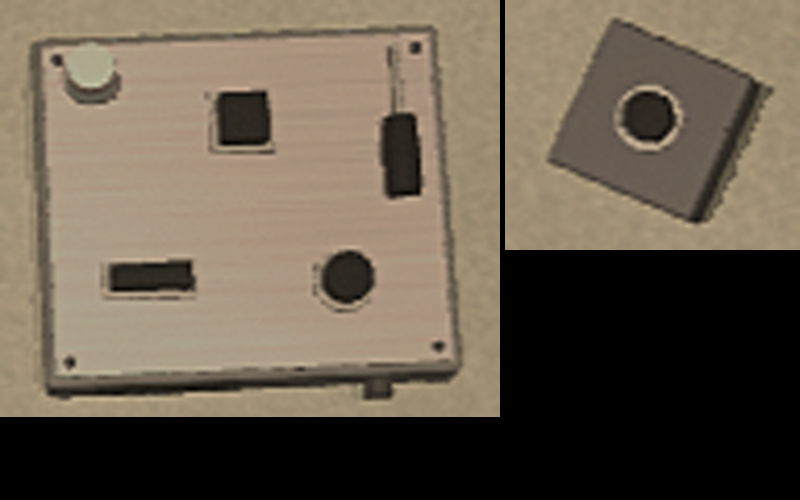

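The crop confirms the grey box with a single round key is the start box. The jar and driver are well clear of the caps. Measured sizes and heights match the description, with unit yaw about +3.7°. Now moving above the square cap with the fingers closed.

```bash
python3 -c "from bench import robot; print(robot.tip_reach)"
python3 -m handwheel '[[[0,0,0.0725],[0.489,-0.572,0],1],[[0,0,0.0725],[0.489,-0.572,0],1],[[0,0,0.0725],[0.489,-0.572,0],1],[[0,0,0],[0.489,-0.572,0],1],[[0,0,0],[0.489,-0.572,0],1]]'
python3 -m handwheel '[[[0,0,0],[0.489,-0.572,0],1],[[0,0,0],[0.489,-0.572,0],1],[[0,0,0],[0.489,-0.572,0],1],[[0,0,0],[0.489,-0.572,0],1],[[0,0,0],[0.489,-0.572,0],1]]'
```

```text
0.025
time: 1.5
tool_pos: [0.2727, 0.3851, 0.2307]
ee_rot: [3.141, 0.0, -3.075]
wrist_force: [0.8, -0.0, 0.3]
width: 0.0575
finger_force: 0.0
time: 2.0
tool_pos: [0.3951, 0.2419, 0.2308]
ee_rot: [3.141, 0.001, -3.076]
wrist_force: [0.4, -0.2, -0.3]
width: 0.0172
finger_force: 0.0
```

```bash
python3 -m handwheel '[[[0,0,0],[0.489,-0.572,0],1],[[0,0,0],[0.489,-0.572,0],1],[[0,0,0],[0.489,-0.572,0],1],[[0,0,0],[0.489,-0.572,0],1],[[0,0,0],[0.489,-0.572,0],1]]'
python3 -m handwheel '[[[0,0,0],[0.489,-0.572,0],1],[[0,0,0],[0.489,-0.572,0],1],[[0,0,0],[0.489,-0.572,0],1],[[0,0,0],[0.489,-0.572,0],1],[[0,0,0],[0.489,-0.572,0],1]]'
python3 -m handwheel '[[[0,0,0],[0,0,-0.4],1],[[0,0,0],[0,0,-0.4],1],[[0,0,0],[0,0,-0.4],1],[[0,0,0],[0,0,-0.4],1],[[0,0,0],[0,0,0],1]]'
python3 -m handwheel '[[[0,0,0],[0,0,0],1],[[0,0,0],[0,0,0],1]]'
```

```text
time: 2.5
tool_pos: [0.5174, 0.0989, 0.2306]
ee_rot: [3.141, 0.0, -3.076]
wrist_force: [0.2, -0.1, 0.5]
width: 0.0005
finger_force: 0.0
time: 3.0
tool_pos: [0.6397, -0.0441, 0.2305]
ee_rot: [3.141, 0.0, -3.076]
wrist_force: [-0.0, 0.6, 1.1]
width: 0.0006
finger_force: 0.0
time: 3.5
tool_pos: [0.6368, -0.0425, 0.1464]
ee_rot: [3.14, -0.007, -3.076]
wrist_force: [0.3, 0.6, -0.2]
width: 0.0002
finger_force: 0.0
time: 3.7
tool_pos: [0.6396, -0.0429, 0.1522]
ee_rot: [-3.141, 0.003, -3.076]
wrist_force: [0.3, 0.8, 1.0]
width: 0.0005
finger_force: 0.0
```

```bash
python3 -m handwheel '[[[0,0,0],[0,0,-0.15],1],[[0,0,0],[0,0,-0.2],1],[[0,0,0],[0,0,-0.15],1],[[0,0,0],[0,0,-0.1],1],[[0,0,0],[0,0,0],1]]'
python3 -m handwheel '[[[0,0,0],[0,0,0],1],[[0,0,0],[0,0,0],1],[[0,0,0],[0,0,0],1]]'
python3 - <<'E'
from h import *
im,d,W=cloud("scene"); a=cv2.resize(im[190:360,200:390],(760,600),interpolation=cv2.INTER_CUBIC)
b,_=robot.snapshot("top"); cv2.imwrite("pics/a.png",np.hstack([cv2.resize(a,(400,400)),cv2.resize(b[110:220,300:420],(400,400))])[...,::-1])
E
```

```text
time: 4.2
tool_pos: [0.638, -0.0426, 0.1188]
ee_rot: [3.141, -0.003, -3.076]
wrist_force: [-0.2, -1.1, -0.2]
width: 0.0001
finger_force: 0.0
time: 4.5
tool_pos: [0.6391, -0.0428, 0.1211]
ee_rot: [-3.141, 0.001, -3.076]
wrist_force: [-1.1, 0.4, 0.4]
width: 0.0004
finger_force: 0.0
```

View pics/a.png

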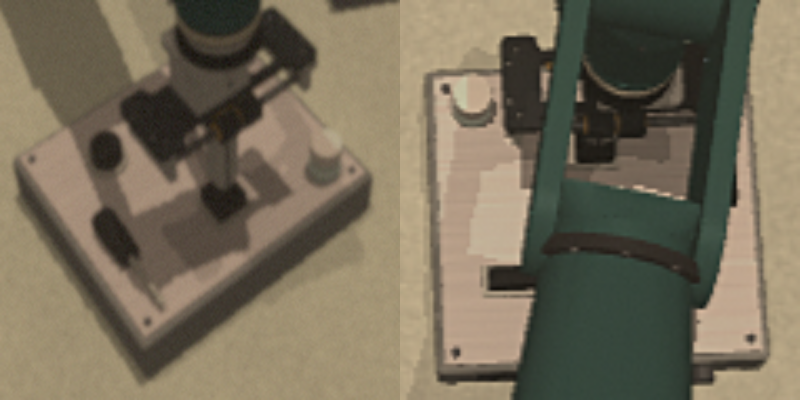

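The scene view shows the closed tips right above the square cap at about crop (222,185), with the jar and driver clear. Pressing slowly.

```bash
python3 -m handwheel '[[[0,0,0],[0,0,-0.08],1],[[0,0,0],[0,0,-0.08],1],[[0,0,0],[0,0,-0.08],1]]'
python3 -m handwheel '[[[0,0,0],[0,0,-0.04],1],[[0,0,0],[0,0,-0.04],1],[[0,0,0],[0,0,-0.04],1]]'
python3 -m handwheel '[[[0,0,0],[0,0,-0.04],1],[[0,0,0],[0,0,-0.04],1],[[0,0,0],[0,0,0],1]]'
python3 -m handwheel '[[[0,0,0],[0,0,0],1],[[0,0,0],[0,0,0],1]]'
```

```text
time: 4.9
tool_pos: [0.6386, -0.0427, 0.1079]
ee_rot: [3.141, -0.0, -3.076]
wrist_force: [-0.2, 0.5, 0.3]
width: 0.0002
finger_force: 0.0
time: 5.2
tool_pos: [0.6386, -0.0428, 0.1029]
ee_rot: [3.142, -0.0, -3.076]
wrist_force: [-1.8, -0.3, 2.7]
width: 0.0006
finger_force: 1.5
time: 5.5
tool_pos: [0.6386, -0.0427, 0.0981]
ee_rot: [3.141, -0.0, -3.076]
wrist_force: [-0.7, -0.8, 1.0]
width: 0.0004
finger_force: 0.7
time: 5.7
tool_pos: [0.6388, -0.0428, 0.0981]
ee_rot: [3.141, -0.0, -3.076]
wrist_force: [0.2, -0.0, -2.0]
width: 0.0006
finger_force: 0.1
```

```bash
python3 -m handwheel '[[[0,0,0],[0,0,0.1],1],[[0,0,0],[0,0,0.2],1],[[0,0,0],[0,0,0.2],1],[[0,0,0],[0,0,0.1],1],[[0,0,0],[0,0,0],1]]'
python3 -m handwheel '[[[0,0,0],[-0.16,-0.1,0],1],[[0,0,0],[-0.32,-0.2,0],1],[[0,0,0],[-0.32,-0.2,0],1],[[0,0,0],[-0.32,-0.2,0],1],[[0,0,0],[-0.32,-0.2,0],1]]'
python3 -m handwheel '[[[0,0,0],[-0.32,-0.2,0],1],[[0,0,0],[-0.32,-0.2,0],1],[[0,0,0],[-0.16,-0.12,0],1],[[0,0,0],[0,0,0],1],[[0,0,0],[0,0,0],1]]'
python3 - <<'E'
from h import *
im,d,W=cloud("scene"); print(robot.get_obs()["tool_pos"])
cv2.imwrite("pics/b.png",cv2.resize(im[190:360,200:390],(600,540),interpolation=cv2.INTER_CUBIC)[...,::-1])
z=W[260:290,290:325]; g=im[260:290,290:325].max(2); m=(g<45)&(z[...,2]>.066)
v,u=np.nonzero(m); print(m.sum(), np.round(np.percentile(z[m][:,2],[5,25,50,75,95]),4))
W0=np.load("scene0.npy")[260:290,290:325]; g0=cv2.imread("pics/scene0.png")[260:290,290:325].max(2); m=(g0<45)&(W0[...,2]>.066); print(np.round(np.percentile(W0[m][:,2],[5,25,50,75,95]),4))
E
```

```text
time: 6.2
tool_pos: [0.6398, -0.0429, 0.1306]
ee_rot: [-3.141, 0.003, -3.076]
wrist_force: [-1.1, 0.0, -0.0]
width: 0.0003
finger_force: 0.0
time: 6.7
tool_pos: [0.5651, -0.0883, 0.1278]
ee_rot: [3.141, -0.002, -3.076]
wrist_force: [1.4, 0.2, 0.9]
width: 0.0006
finger_force: 0.0
time: 7.2
tool_pos: [0.5269, -0.1137, 0.1285]
ee_rot: [3.141, 0.0, -3.076]
wrist_force: [0.8, -1.0, -0.3]
width: 0.0002
finger_force: 0.0
[ 0.52714014 -0.11355536  0.12843882]
18 [0.0703 0.0721 0.0734 0.0753 0.0769]
[0.0756 0.0803 0.0822 0.0837 0.0857]
```

View pics/b.png

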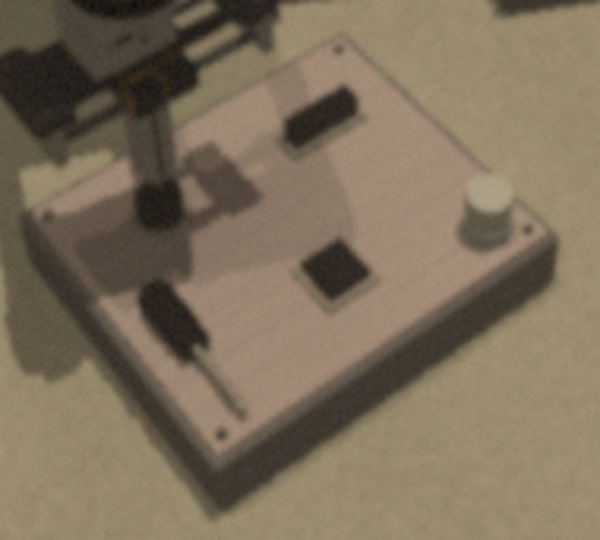

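The square cap at (335,270) is clearly in, its top at about 73.5 mm. The closed tips stand over the round cap at (158,205). Pressing it, then going on to the oblong cap.

```bash
python3 -m handwheel '[[[0,0,0],[0,0,-0.08],1],[[0,0,0],[0,0,-0.1],1],[[0,0,0],[0,0,-0.1],1],[[0,0,0],[0,0,-0.08],1],[[0,0,0],[0,0,-0.04],1]]'
python3 -m handwheel '[[[0,0,0],[0,0,-0.04],1],[[0,0,0],[0,0,-0.04],1],[[0,0,0],[0,0,-0.04],1]]'
python3 -m handwheel '[[[0,0,0],[0,0,-0.04],1],[[0,0,0],[0,0,-0.04],1],[[0,0,0],[0,0,0],1],[[0,0,0],[0,0,0],1]]'
python3 -m handwheel '[[[0,0,0],[0,0,0.1],1],[[0,0,0],[0,0,0.2],1],[[0,0,0],[0,0,0.2],1],[[0,0,0],[0,0,0.1],1],[[0,0,0],[0,0,0],1]]'
python3 -m handwheel '[[[0,0,0],[0,0.2,0],1],[[0,0,0],[0,0.34,0],1],[[0,0,0],[0,0.34,0],1],[[0,0,0],[0,0.34,0],1],[[0,0,0],[0,0.34,0],1]]'
python3 -m handwheel '[[[0,0,0],[0,0.34,0],1],[[0,0,0],[0,0.34,0],1],[[0,0,0],[-0.04,0.34,0],1],[[0,0,0],[-0.02,0.1,0],1],[[0,0,0],[0,0,0],1]]'
python3 -m handwheel '[[[0,0,0],[0,0,0],1]]'
python3 - <<'E'
from h import *
im,d,W=cloud("scene"); print(robot.get_obs()["tool_pos"])
cv2.imwrite("pics/c.png",cv2.resize(im[190:360,200:390],(600,540),interpolation=cv2.INTER_CUBIC)[...,::-1])
z=W[240:268,236:264]; g=im[240:268,236:264].max(2); m=(g<45)&(z[...,2]>.066)
print(m.sum(), np.round(np.percentile(z[m][:,2],[5,25,50,75,95]),4) if m.any() else 0)
E
```

```text
time: 7.75
tool_pos: [0.5265, -0.1135, 0.1079]
ee_rot: [3.141, -0.001, -3.076]
wrist_force: [-0.9, 0.9, 2.4]
width: 0.0009
finger_force: 1.4
time: 8.05
tool_pos: [0.5266, -0.1136, 0.1027]
ee_rot: [3.141, -0.0, -3.076]
wrist_force: [-2.1, 0.9, 3.1]
width: 0.0005
finger_force: 1.5
time: 8.45
tool_pos: [0.5271, -0.1142, 0.0982]
ee_rot: [-3.141, 0.001, -3.076]
wrist_force: [1.1, -0.3, 0.1]
width: 0.0007
finger_force: 0.0
time: 8.95
tool_pos: [0.5277, -0.1141, 0.1303]
ee_rot: [-3.14, 0.003, -3.076]
wrist_force: [1.0, -0.3, 0.8]
width: 0.0004
finger_force: 0.0
time: 9.45
tool_pos: [0.5262, -0.0344, 0.1278]
ee_rot: [3.141, -0.001, -3.076]
wrist_force: [0.8, -0.4, 0.3]
width: 0.0004
finger_force: 0.0
time: 9.95
tool_pos: [0.5233, 0.0211, 0.1281]
ee_rot: [3.141, -0.001, -3.074]
wrist_force: [0.5, -0.2, 0.1]
width: 0.0006
finger_force: 0.0
time: 10.05
tool_pos: [0.5237, 0.02, 0.1283]
ee_rot: [-3.141, -0.0, -3.076]
wrist_force: [0.2, -0.4, -0.2]
width: 0.0006
finger_force: 0.0
[0.5237164  0.01975488 0.12835004]
26 [0.0706 0.0721 0.0729 0.0738 0.0764]
```

View pics/c.png

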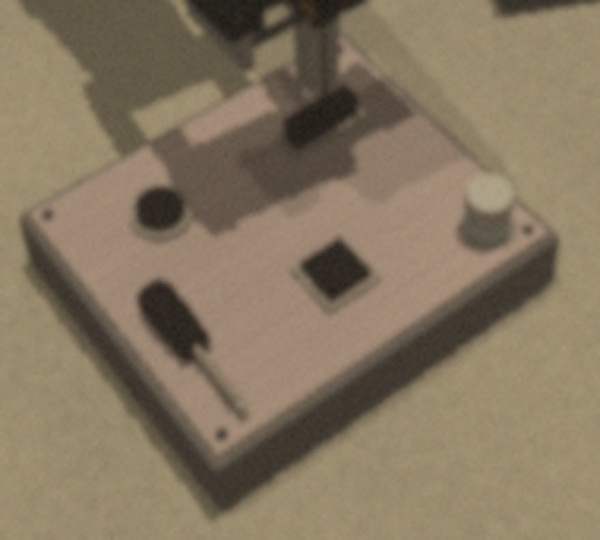

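The round cap is in, its top at about 73 mm, and the tips are over the oblong cap at (320,118). Pressing it, then moving over the start key.

```bash
python3 -m handwheel '[[[0,0,0],[0,0,-0.08],1],[[0,0,0],[0,0,-0.1],1],[[0,0,0],[0,0,-0.1],1],[[0,0,0],[0,0,-0.08],1],[[0,0,0],[0,0,-0.04],1]]'
python3 -m handwheel '[[[0,0,0],[0,0,-0.04],1],[[0,0,0],[0,0,-0.04],1],[[0,0,0],[0,0,-0.04],1]]'
python3 -m handwheel '[[[0,0,0],[0,0,-0.04],1],[[0,0,0],[0,0,-0.04],1],[[0,0,0],[0,0,0],1],[[0,0,0],[0,0,0],1]]'
python3 -m handwheel '[[[0,0,0],[0,0,0.1],1],[[0,0,0],[0,0,0.2],1],[[0,0,0],[0,0,0.3],1],[[0,0,0],[0,0,0.2],1],[[0,0,0],[0,0,0],1]]'
python3 -m handwheel '[[[0,0,0],[-0.1,0.32,0],1],[[0,0,0],[-0.156,0.5,0],1],[[0,0,0],[-0.156,0.5,0],1],[[0,0,0],[-0.156,0.5,0],1],[[0,0,0],[-0.156,0.5,0],1]]'
python3 -m handwheel '[[[0,0,0],[-0.156,0.5,0],1],[[0,0,0],[-0.156,0.5,0],1],[[0,0,0],[-0.156,0.5,0],1],[[0,0,0],[-0.156,0.5,0],1],[[0,0,0],[-0.156,0.5,0],1]]'
python3 -m handwheel '[[[0,0,0],[-0.156,0.5,0],1],[[0,0,0],[-0.1,0.32,0],1],[[0,0,0],[0,0,0],1],[[0,0,0],[0,0,0],1],[[0,0,0],[0,0,0],1]]'
python3 - <<'E'
from h import *
im,d,W=cloud("scene"); print(robot.get_obs()["tool_pos"])
a=cv2.resize(im[190:360,200:390],(400,360),interpolation=cv2.INTER_CUBIC);b=cv2.resize(im[100:250,290:457],(400,360),interpolation=cv2.INTER_CUBIC)
cv2.imwrite("pics/d.png",np.hstack([a,b])[...,::-1])
z=W[212:246,286:318]; g=im[212:246,286:318].max(2); m=(g<45)&(z[...,2]>.066)
print(m.sum(), np.round(np.percentile(z[m][:,2],[5,25,50,75,95]),4) if m.any() else 0)
E
```

```text
time: 10.6
tool_pos: [0.5235, 0.02, 0.1081]
ee_rot: [-3.142, -0.001, -3.076]
wrist_force: [-1.9, -0.6, 2.8]
width: 0.0003
finger_force: 1.4
time: 10.9
tool_pos: [0.5235, 0.02, 0.1026]
ee_rot: [-3.141, -0.0, -3.076]
wrist_force: [-2.4, -1.3, 2.9]
width: 0.0007
finger_force: 1.5
time: 11.3
tool_pos: [0.5241, 0.0205, 0.0981]
ee_rot: [3.141, 0.001, -3.076]
wrist_force: [-0.7, 0.0, -0.3]
width: 0.0005
finger_force: 0.0
time: 11.8
tool_pos: [0.5253, 0.0202, 0.1412]
ee_rot: [-3.141, 0.005, -3.076]
wrist_force: [0.3, -0.6, 0.0]
width: 0.0004
finger_force: 0.0
time: 12.3
tool_pos: [0.487, 0.1371, 0.1381]
ee_rot: [3.141, -0.0, -3.076]
wrist_force: [0.1, -0.2, 0.6]
width: 0.0007
finger_force: 0.0
time: 12.8
tool_pos: [0.448, 0.2622, 0.1381]
ee_rot: [-3.142, -0.0, -3.076]
wrist_force: [0.6, -0.0, 0.1]
width: 0.0003
finger_force: 0.0
time: 13.3
tool_pos: [0.436, 0.3014, 0.1383]
ee_rot: [-3.141, -0.0, -3.077]
wrist_force: [0.7, -0.6, 0.2]
width: 0.0003
finger_force: 0.0
[0.43611445 0.30131287 0.13838069]
9 [0.0726 0.0737 0.074  0.0744 0.0762]
```

View pics/d.png

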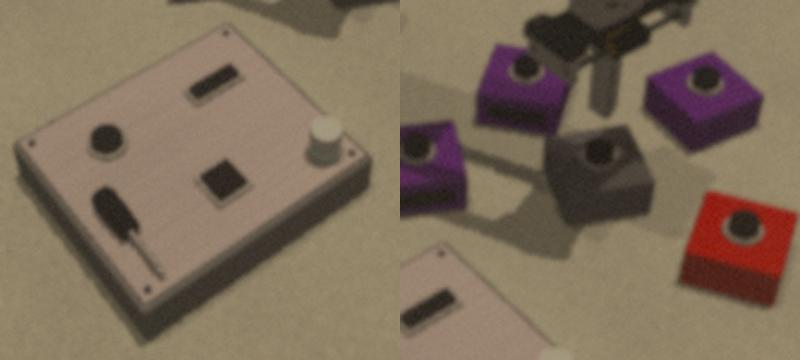

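All three caps are in. The tips stand over the key of the grey box at (600,150). Pressing it lightly and releasing.

```bash
python3 -m handwheel '[[[0,0,0],[0,0,-0.12],1],[[0,0,0],[0,0,-0.2],1],[[0,0,0],[0,0,-0.2],1],[[0,0,0],[0,0,-0.16],1],[[0,0,0],[0,0,-0.1],1]]'
python3 -m handwheel '[[[0,0,0],[0,0,-0.05],1],[[0,0,0],[0,0,-0.05],1],[[0,0,0],[0,0,-0.05],1]]'
python3 -m handwheel '[[[0,0,0],[0,0,-0.05],1],[[0,0,0],[0,0,-0.05],1],[[0,0,0],[0,0,0],1]]'
python3 -m handwheel '[[[0,0,0],[0,0,0],1]]'
```

```text
time: 13.85
tool_pos: [0.4351, 0.3018, 0.0978]
ee_rot: [-3.141, -0.002, -3.076]
wrist_force: [0.1, -0.4, -0.2]
width: 0.0002
finger_force: 0.0
time: 14.15
tool_pos: [0.436, 0.3024, 0.0922]
ee_rot: [3.141, 0.001, -3.076]
wrist_force: [-0.4, -0.5, 0.0]
width: 0.0004
finger_force: 0.0
time: 14.45
tool_pos: [0.436, 0.3024, 0.0876]
ee_rot: [3.141, 0.001, -3.076]
wrist_force: [-1.4, -0.1, 2.9]
width: 0.0005
finger_force: 2.0
time: 14.55
tool_pos: [0.436, 0.3024, 0.0878]
ee_rot: [3.141, 0.001, -3.076]
wrist_force: [-1.2, -0.3, 4.4]
width: 0.0004
finger_force: 2.0
```

That puts the force near 3.7–4 N, right at the threshold, so I'll go 2 mm further for margin and then release.

```bash
python3 -m handwheel '[[[0,0,0],[0,0,-0.02],1],[[0,0,0],[0,0,-0.02],1],[[0,0,0],[0,0,0],1],[[0,0,0],[0,0,0],1]]'
```

```text
time: 14.95
tool_pos: [0.4361, 0.3024, 0.0857]
ee_rot: [3.141, 0.001, -3.076]
wrist_force: [-0.9, -1.0, 5.1]
width: 0.0003
finger_force: 2.9
```

```bash
python3 -m handwheel '[[[0,0,0],[0,0,0.06],1],[[0,0,0],[0,0,0.1],1],[[0,0,0],[0,0,0.2],1],[[0,0,0],[0,0,0.4],1],[[0,0,0],[0,0,0.4],1]]'
python3 -m handwheel '[[[0,0,0],[0,0,0.4],1],[[0,0,0],[0,0,0.2],1],[[0,0,0],[0,0,0],1],[[0,0,0],[0,0,0],1],[[0,0,0],[0,0,0],1]]'
python3 - <<'E'
from h import *
im,d,W=cloud("scene")
a=cv2.resize(im[190:360,200:390],(400,360),interpolation=cv2.INTER_CUBIC);b=cv2.resize(im[100:250,290:457],(400,360),interpolation=cv2.INTER_CUBIC)
cv2.imwrite("pics/e.png",np.hstack([a,b])[...,::-1])
g=im.max(2)
for n,(l,t,r,bo) in {"sq":(289,258,324,290),"ro":(236,240,264,268),"ob":(286,212,318,246),"key":(361,152,386,174)}.items():
    z=W[t:bo,l:r,2][g[t:bo,l:r]<45]; print(n,len(z),np.round(np.percentile(z,[50,75,90]),4))
E
```

```text
time: 15.45
tool_pos: [0.4352, 0.3019, 0.143]
ee_rot: [-3.141, -0.002, -3.076]
wrist_force: [-0.8, -0.0, -0.2]
width: 0.0003
finger_force: 0.0
time: 15.95
tool_pos: [0.4351, 0.3018, 0.1714]
ee_rot: [-3.14, -0.003, -3.076]
wrist_force: [-0.6, 0.2, 0.6]
width: 0.0005
finger_force: 0.0
sq 29 [0.073  0.0739 0.0757]
ro 11 [0.0731 0.074  0.0753]
ob 8 [0.0726 0.0731 0.0746]
key 92 [0.0657 0.0673 0.0682]
```

View pics/e.png

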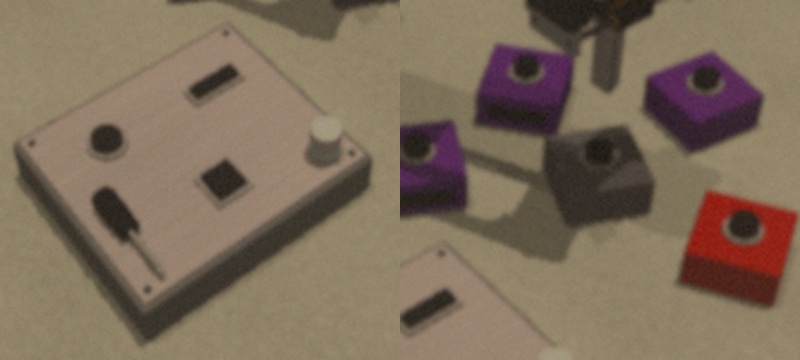

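All three caps sit about 10–11 mm in, the key has sprung back to about 66 mm, and nothing has moved. Handing in.

```bash
python3 -c "from bench import robot; print(robot.close_job())"
```

```text
the job is handed in; nothing more can be done
None
```

The three breakers were pushed in in order (square, round, oblong; each about 10–11 mm), then the grey start box's key was pressed about 5 mm and sprang back; nothing else in view moved, and the job is handed in at about 16 s.

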